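# Close the register contact printer in the darkroom

## Robot

A 6-joint arm with a two-finger parallel gripper is mounted at the origin on the work surface. World frame = base frame: x ahead of the robot, y to its left, z up, the work surface at z = 0. Lengths are in m, angles in degrees, forces in N, time in s.
With the tool pointing down it reaches from about 0.325 to 0.85 m from the base axis. Payload 15.5 kg.
Tool frame: the origin (TCP) lies at the very end of the fingers, on their centre line; the grasp point (between the pads) lies arm.grip_depth behind it (arm.grip_depth is the distance from the TCP to the grasp point, in m); z points along the fingers, y is the direction in which the jaws open and shut (so a half turn about z gives the same grasp; the last joint's range is limited). The gripper opens to 91 mm and grips with 3 to 60 N. Pads are 32 mm wide; open, the fingers measure 118 mm over their backs; the gripper's body (76 mm by 178 mm) begins 60 mm behind the grasp point.
Start: joints at [-74.513, 28.281, 77.091, -0, 74.628, -5.472], TCP at [0.224, -0.584, 0.214] pointing down, gripper open.
Joint ranges: [-166.48, 166.48], [-47.26, 123.95], [12.59, 153.08], [-70.14, 250.14], [6.76, 159.57], [-176.63, 176.63]. Speed limits (degrees/s): [108.29, 108.29, 147.25, 172.46, 172.46, 172.46].

## Interface

Orientations are given as a 3x3 rotation matrix whose columns are the frame's x, y, z axes.
In Python, from rig import arm gives the robot as it stands. Calls block until the motion is done:
- arm.move_to(position, orientation): joint-space move of the TCP to a pose.
- arm.move_l(position, orientation=None, feed=0.15): straight line of the TCP; orientation=None keeps the orientation; feed is the mean speed in m/s.
- arm.move_joints(angles): joint-space move.
- arm.grip(opening): finger opening in m; the grip force is fixed at half the most; returns when the fingers have stopped.
- arm.sleep(seconds).
- arm.solve_ik(position, orientation): joint angles nearest the present ones, or None.
- arm.snapshot(name): name is "scene" or "top"; returns the picture (420x560x3 uint8, red, green, blue); there is no depth.
- arm.get_calibration(name): a dict with "intrinsics" (3x3 intrinsics, pixels), "cam_to_world" (4x4, takes a point from camera to world coordinates). Camera axes: x right, y down, z forward; pixel columns grow to the right and rows downward; lengths in m; the calibration is good to about 2 mm. A picture is of the moment at which its call begins. get_calibration takes no time and is no camera call.
A pose or a line that the arm cannot do raises arm.Unreachable and nothing moves.
- arm.sign_off(): hands the job in, once; it reports no verdict.
Readings, each from a call of its own:
- arm.current_t(): time.
- arm.current_joint_positions(): joint angles.
- arm.current_dq(): joint speeds.
- arm.current_tau(): joint torques, N m.
- arm.current_ee_pos(): TCP position.
- arm.current_tool_rot(): TCP orientation.
- arm.current_force(): force on the tool from outside, world axes, zero at the start.
- arm.current_torque(): the same for the moment, N m.
- arm.current_width(): finger opening in m.
Only numpy, scipy, OpenCV 4.12 (cv2) and the standard library are available. Lean on these libraries where they do the work, as an engineer would, in place of code of your own. Each camera call takes 0.05 s, during which the arm holds its last target. There are 200 camera calls.

## Task

Close the contact-printing bed: of the two aluminium pressure plates, pick up the long one, whose two holes match the bed's two register pins, lower it so that both pins come up through its holes, keep hold of it until the pins are well into the holes, and leave it released and lying flat on the bed. Do not drop it on from above the pins, and leave the short plate where it lies.

Things in the scene. Friction and masses are not known exactly. Their poses are not given: they have to be found in the camera images.
- bed: Printing bed, fixed: light plywood block with black rubber top, 200 (x, long side) x 110 (y) x 25 mm high (z up). Origin: centre of its underside, on the table. Two upright steel pins on its long centre line at x = -70 and +70 mm, each 10 mm thick for 14 mm above the rubber, then tapering to a 4 mm tip 26 mm above the rubber (51 mm above the table).
- long_plate: Long pressure plate, loose, 0.2 to 0.45 kg, flat on the table: aluminium, 190 (x) x 90 (y) x 6 mm, z up. Origin: centre of underside. Two 24 mm through holes on its long centre line at x = -70 and +70 mm. Central solid black grip bar 45 (x) x 16 (y) mm, top 40 mm above the underside. Fits either way round; fully down, its underside is 25 mm above the table.
- short_plate: Short pressure plate, loose, a bystander that does not fit the pins: same aluminium, width, thickness and black grip bar, but 130 mm long (x), with its two 24 mm holes at x = -40 and +40 mm. Flat on the table. Origin: centre of its underside; z up.
There are look-alikes about, which are no part of the job. What is meant by the bed is not turquoise, and is the larger of those in its own colour.

How it is judged:
By the outcome, as a careful person would: the job done as asked, in the order asked, and still so for the second after the job is handed in, with the robot touching nothing.
It also fails if it takes over 38 s, if anything falls off the work surface, if the arm or the gripper's body presses on something with over 40 N, if the wrist force passes 120 N, or if a joint passes its speed limit or range.

## Working session

There is one attempt and no reset: what is moved stays moved. The work goes in short steps, each a Python script; the robot and the scene stay as the last script left them, time stands still between calls to the robot, and variables do not carry over. Pictures are saved under pics/ and viewed, about 8 in all and at most 12, crops included, and the job is handed in when it is done.

```bash
mkdir -p pics; ls; python3 - <<'E'
from rig import arm
import cv2,numpy as np
for n in("scene","top"):
    im=arm.snapshot(n);cv2.imwrite(f"pics/{n}0.png",im[:,:,::-1])
    c=arm.get_calibration(n);print(n,np.round(c["intrinsics"],1).tolist(),np.round(c["cam_to_world"],3).tolist())
print(arm.current_t(),arm.grip_depth,arm.current_tool_rot(),arm.current_force())
E
```

```text
pics
scene [[416.1, 0.0, 283.9], [0.0, 416.1, 210.3], [0.0, 0.0, 1.0]] [[-0.671, 0.437, -0.6, 1.049], [0.742, 0.398, -0.54, 0.56], [0.002, -0.807, -0.591, 0.667], [0.0, 0.0, 0.0, 1.0]]
top [[537.0, 0.0, 273.2], [0.0, 537.0, 215.2], [0.0, 0.0, 1.0]] [[0.016, -0.996, 0.091, 0.297], [-1.0, -0.016, -0.01, -0.015], [0.011, -0.091, -0.996, 1.368], [0.0, 0.0, 0.0, 1.0]]
0.1 0.0188 [[ 9.33832782e-01  3.57709690e-01 -3.35206588e-04]
 [ 3.57709840e-01 -9.33832166e-01  1.07508406e-03]
 [ 7.15412929e-05 -1.12385544e-03 -9.99999366e-01]] [-0.55612391 -0.78467567  0.49326805]
```

View pics/top0.png

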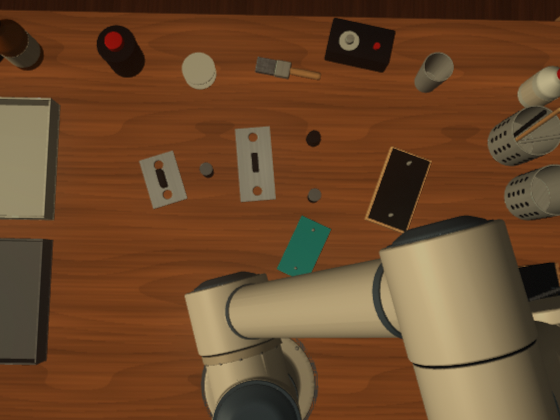

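View pics/scene0.png

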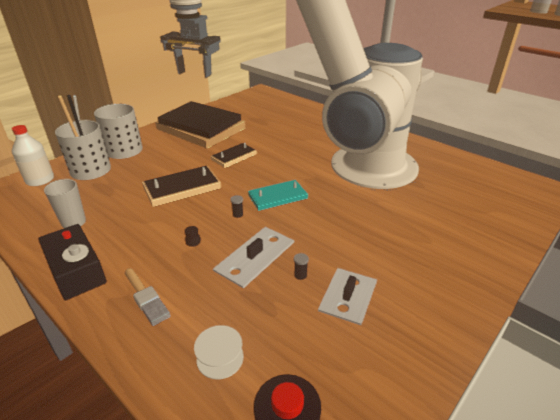

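The top view shows the long plate at about (255,163), with holes at (253,137) and (257,190). The short plate is at (163,180) and the large black-topped bed at (398,190), with pins at about (409,163) and (391,215). The smaller black bed seen in the scene view is hidden under the arm in the top view, and the turquoise one is a decoy.

```bash
cat > h.py <<'E'
from rig import arm
import cv2,numpy as np
def ray(n,uv,z):
    c=arm.get_calibration(n);T=np.array(c["cam_to_world"]);K=np.array(c["intrinsics"])
    d=T[:3,:3]@np.linalg.solve(K,[uv[0],uv[1],1]);o=T[:3,3]
    return o+d*(z-o[2])/d[2]
def proj(n,p):
    c=arm.get_calibration(n);T=np.array(c["cam_to_world"]);K=np.array(c["intrinsics"])
    q=K@(T[:3,:3].T@(np.array(p)-T[:3,3]));return q[:2]/q[2]
def rect(n,mask,z,seed):
    """contour nearest seed -> world min-area rectangle: centre, (long,short), long-axis angle"""
    cs,_=cv2.findContours(mask.astype(np.uint8),cv2.RETR_EXTERNAL,cv2.CHAIN_APPROX_NONE)
    cs=[c for c in cs if cv2.contourArea(c)>15]
    c=min(cs,key=lambda c:np.linalg.norm(c.reshape(-1,2).mean(0)-seed))
    w=np.array([ray(n,p,z)[:2] for p in c.reshape(-1,2)])
    r=cv2.boxPoints(cv2.minAreaRect((w*1000).astype(np.float32)))/1000
    a,b=r[1]-r[0],r[2]-r[1]; l=a if np.linalg.norm(a)>np.linalg.norm(b) else b
    return r.mean(0),sorted([np.linalg.norm(a),np.linalg.norm(b)])[::-1],np.degrees(np.arctan2(l[1],l[0]))%180
def R(a):  # tool down, jaw (y) axis at angle a degrees
    y=np.array([np.cos(np.radians(a)),np.sin(np.radians(a)),0]);z=np.array([0,0,-1.])
    return np.column_stack([np.cross(y,z),y,z])
E
python3 - <<'E'
from h import *
im=arm.snapshot("top");hsv=cv2.cvtColor(im,cv2.COLOR_RGB2HSV);S,V=hsv[:,:,1],hsv[:,:,2]
pl=(S<60)&(V>90); k=np.zeros_like(pl);k[110:220,130:290]=1;pl&=k.astype(bool)
print("long",rect("top",pl,.006,(255,163)));print("short",rect("top",pl,.006,(163,180)))
bk=(V<60);k[:]=0;k[140:185,245:265]=1
print("bar",rect("top",bk&k.astype(bool),.040,(255,162)))
k[:]=0;k[145:232,362:432]=1
b=bk.copy()&k.astype(bool);b=cv2.morphologyEx(b.astype(np.uint8),cv2.MORPH_CLOSE,np.ones((5,5)))
print("bed black",rect("top",b,.025,(398,190)))
pin=((V>90)&k.astype(bool)&cv2.erode(cv2.morphologyEx(b,cv2.MORPH_CLOSE,np.ones((15,15))),np.ones((5,5))).astype(bool)).astype(np.uint8)
n,_,st,ce=cv2.connectedComponentsWithStats(pin)
for i in range(1,n):print("pin",st[i],ce[i],ray("top",ce[i],.04))
for u in((253,137),(257,190)):print("hole",ray("top",u,.006))
a=cv2.resize(im[110:240,130:440],None,fx=2.5,fy=2.5,interpolation=cv2.INTER_CUBIC);cv2.imwrite("pics/c1.png",a[:,:,::-1])
E
```

```text
long (array([0.5343733 , 0.03846779], dtype=float32), [np.float32(0.021709332), np.float32(0.021502357)], np.float32(38.226063))
short (array([0.5343733 , 0.03846779], dtype=float32), [np.float32(0.021709332), np.float32(0.021502357)], np.float32(38.226063))
bar (array([0.551155  , 0.02075188], dtype=float32), [np.float32(0.04655527), np.float32(0.013925064)], np.float32(5.7425747))
bed black (array([ 0.4801669 , -0.37336054], dtype=float32), [np.float32(0.19018017), np.float32(0.16018349)], np.float32(160.46263))
pin [407 162   4   3   8] [408.25  162.875] [ 0.55568331 -0.36500564  0.04      ]
pin [389 214   4   3   8] [390.125 214.625] [ 0.42435651 -0.31881038  0.04      ]
pin [406 218  10  12  37] [409.43243243 224.97297297] [ 0.39931881 -0.36680217  0.04      ]
hole [0.62285577 0.02707009 0.006     ]
hole [0.48519655 0.01423919 0.006     ]
```

View pics/c1.png

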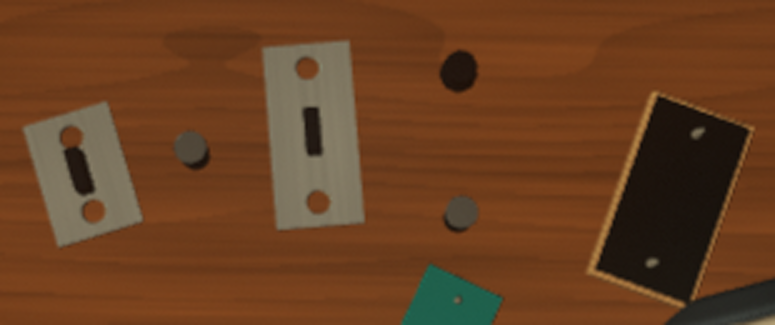

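The pins measure 139 mm apart and the holes 138 mm (both should be 140), so the identities are confirmed. Next I go above the plate, then re-measure the bed while the arm is clear of it.

```bash
python3 - <<'E'
from h import *
p=np.array([.5525,.0207])
r=R(-84.6)
for q,rr in((p,r),((.490,-.342),R(-109.4))):print(np.round(arm.solve_ik([*q,.15],rr),1))
arm.move_to([*p,.13],r);arm.grip(.05)
print(arm.current_t(),arm.current_ee_pos(),arm.current_force())
im=arm.snapshot("top");s=arm.snapshot("scene")
V=cv2.cvtColor(im,cv2.COLOR_RGB2HSV)[:,:,2]
k=np.zeros(V.shape,bool);k[140:250,355:440]=1
b=cv2.morphologyEx(((V<50)&k).astype(np.uint8),cv2.MORPH_CLOSE,np.ones((7,7)))
print("bed black",rect("top",b,.025,(398,190)))
i=np.vstack([cv2.resize(im[100:250,180:440],None,fx=2,fy=2),cv2.resize(s[140:290,130:390],None,fx=2,fy=2)]);cv2.imwrite("pics/c2.png",i[:,:,::-1])
E
```

```text
[-4.  26.7 91.8 -0.  61.5 80.6]
[-40.6  29.9  85.4  -0.   64.6  68.8]
3.3833 [0.55249724 0.02071984 0.12999083] [ 0.12482271 -0.4971141   0.28042138]
bed black (array([ 0.49139607, -0.3440443 ], dtype=float32), [np.float32(0.18733956), np.float32(0.09741978)], np.float32(160.454))
```

View pics/c2.png

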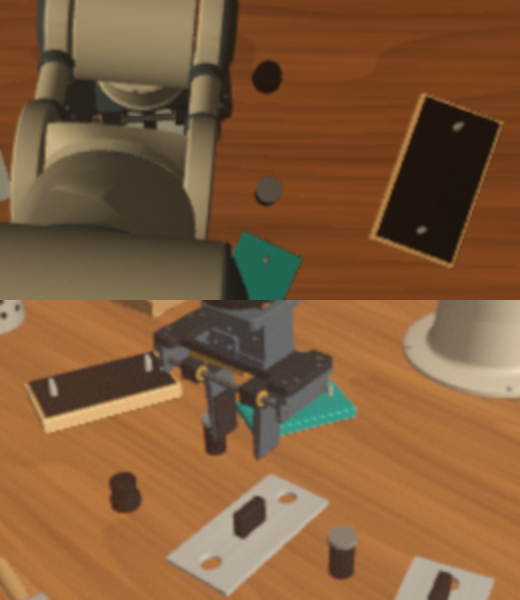

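The bed centre from its outline is (0.491, -0.344) at 160.5°, which agrees with the pins to 2 mm. The close view shows the fingers above the bar with nothing in the way, so I grasp and lift.

```bash
python3 - <<'E'
from h import *
p=[.5525,.0207]
arm.move_l([*p,.013],feed=.12);print(arm.current_force())
arm.grip(.0);print("w",arm.current_width(),arm.current_force())
arm.move_l([*p,.113],feed=.12);arm.sleep(.3)
print("w",arm.current_width(),arm.current_force(),arm.current_torque(),arm.current_t())
arm.move_to([.4907,-.343,.125],R(-109.45));arm.sleep(.2)
print(arm.current_t(),arm.current_width(),arm.current_ee_pos(),arm.current_joint_positions())
im=arm.snapshot("top");s=arm.snapshot("scene")
np.savez("s.npz",im=im,s=s)
i=np.vstack([cv2.resize(im[110:260,300:500],None,fx=2,fy=2),cv2.resize(s[90:240,100:300],None,fx=2,fy=2)]);cv2.imwrite("pics/c3.png",i[:,:,::-1])
E
```

```text
[ 0.21253086 -1.01604447  0.41674719]
w 0.015954825142785102 [-0.10218     0.54738694  3.63521263]
w 0.015690254211380393 [ 0.45268072  0.73542199 -2.04305627] [ 0.03061524  0.01982455 -0.00314679] 6.5083
8.0917 0.01586061513031152 [ 0.49119707 -0.34207555  0.12501853] [-4.05705352e+01  3.17068872e+01  8.67145128e+01  4.42643186e-03
  6.15818100e+01  6.87878824e+01]
```

View pics/c3.png

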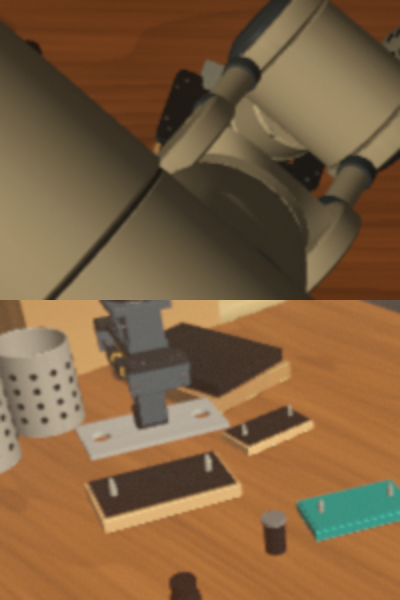

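The plate is held level above the bed, with holes at about crop (103,436) and (202,413), and pin tips at about (111,480) and (208,456). I lower it to just above the tips and measure holes against pins in the scene view.

```bash
python3 - <<'E'
from h import *
f=lambda u,v:(100+u/2,90+(v-300)/2)
for u in((103,436),(202,413)):print("hole",ray("scene",f(*u),.116))
for u in((111,480),(208,456)):print("tip",ray("scene",f(*u),.051))
arm.move_l([.4907,-.343,.070],R(-109.45),feed=.12);arm.sleep(.2)
print(arm.current_t(),arm.current_ee_pos(),arm.current_force())
s=arm.snapshot("scene")
i=cv2.resize(s[130:210,130:230],None,fx=7,fy=7,interpolation=cv2.INTER_CUBIC);cv2.imwrite("pics/c4.png",i[:,:,::-1])
E
```

```text
hole [ 0.55292682 -0.36855809  0.116     ]
hole [ 0.42072204 -0.32238648  0.116     ]
tip [ 0.55804683 -0.36246925  0.051     ]
tip [ 0.42555069 -0.31442437  0.051     ]
9.0 [ 0.49111046 -0.34334042  0.07082138] [ 0.41496175 -0.68846775 -2.56593594]
```

View pics/c4.png

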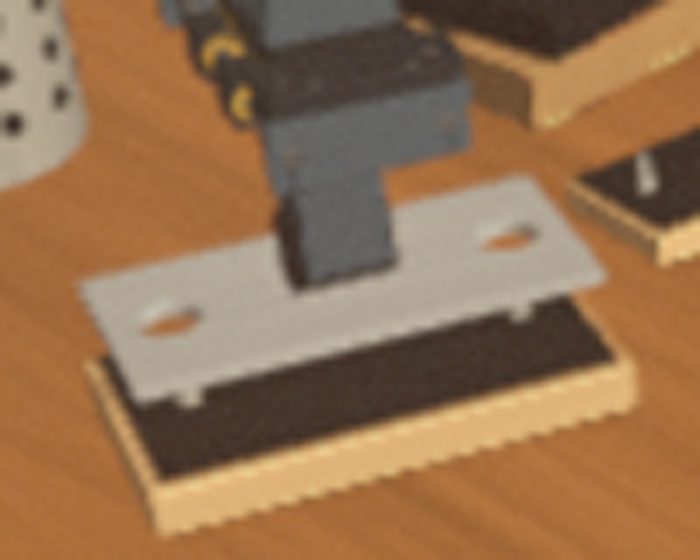

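```bash
python3 - <<'E'
from h import *
g=lambda u,v:(130+u/7,130+v/7)
h=[ray("scene",g(*u),.0638) for u in((170,318),(510,235))];print("holes",h,sum(h)/2)
b=[ray("scene",g(*u),.025) for u in((188,404),(521,317))];print("pinbase",b,sum(b)/2)
s=np.load("s.npz")["s"]
i=cv2.resize(s[155:210,135:225],None,fx=8,fy=8,interpolation=cv2.INTER_CUBIC);cv2.imwrite("pics/c5.png",i[:,:,::-1])
print(arm.current_ee_pos())
E
```

```text
holes [array([ 0.55684752, -0.36609388,  0.0638    ]), array([ 0.42465827, -0.31848407,  0.0638    ])] [ 0.49075289 -0.34228897  0.0638    ]
pinbase [array([ 0.5582239 , -0.36368545,  0.025     ]), array([ 0.42531297, -0.31725619,  0.025     ])] [ 0.49176844 -0.34047082  0.025     ]
[ 0.49100519 -0.34327229  0.07071594]
```

View pics/c5.png

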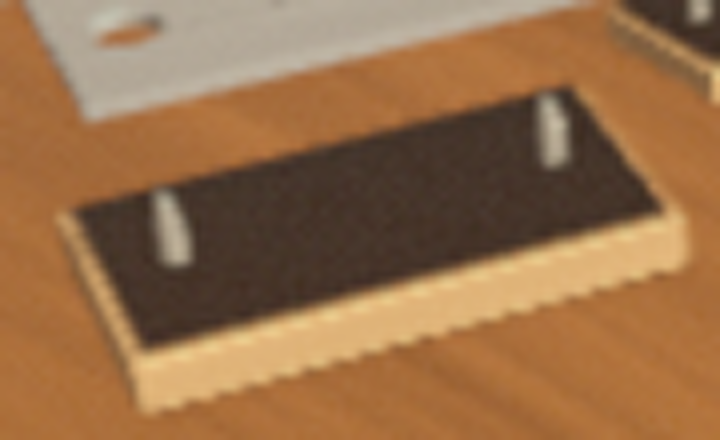

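```bash
python3 - <<'E'
from h import *
g=lambda u,v:(135+u/8,155+v/8)
m=lambda a,b,z:(ray("scene",g(*a),z)+ray("scene",g(*b),z))/2
t=m((163,193),(547,97),.050);b=m((177,261),(557,163),.025);print(t,b)
d=np.clip(((t+b)/2-[.49075,-.34229,0])[:2],-.005,.005);print("corr",d)
x,y=np.array([.4907,-.343])+d
for z in(.070,.058,.050):
    arm.move_l([x,y,z],R(-109.45),feed=.04);print(z,arm.current_ee_pos(),arm.current_force(),arm.current_torque())
    if np.linalg.norm(arm.current_force())>12:break
print(arm.current_t())
s=arm.snapshot("scene")
i=cv2.resize(s[130:210,130:230],None,fx=7,fy=7,interpolation=cv2.INTER_CUBIC);cv2.imwrite("pics/c6.png",i[:,:,::-1])
E
```

```text
[ 0.48870598 -0.3446419   0.05      ] [ 0.49134791 -0.33997717  0.025     ]
corr [-7.23055765e-04 -1.95393523e-05]
0.07 [ 0.48998166 -0.34302239  0.07015795] [ 0.04612854 -0.39286012 -3.38619415] [0.03051725 0.02717914 0.00322321]
0.058 [ 0.48983211 -0.34288583  0.05762524] [-0.10678479  0.53069454 -2.42364516] [ 0.07970956 -0.0071533   0.01812809]
0.05 [ 0.48980629 -0.34288707  0.04970205] [-0.67062403 -0.57399003 -3.11756151] [ 0.05361428  0.03193349 -0.01310318]
10.1
```

View pics/c6.png

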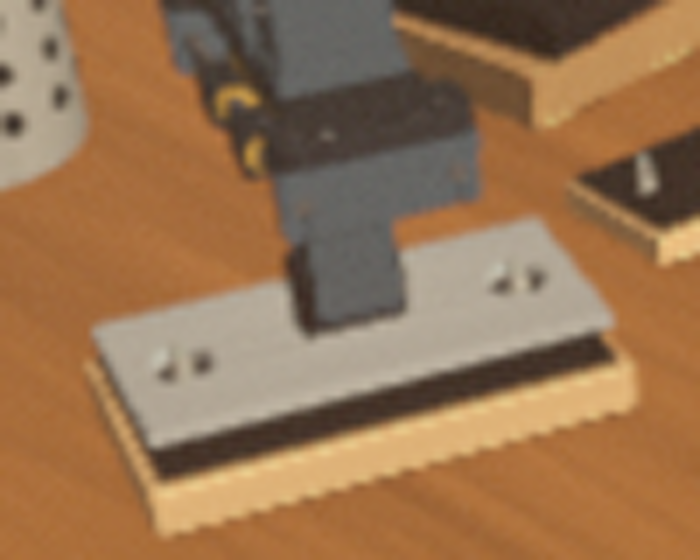

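Both pins show through both holes, near their centres, and the force is only the plate's weight. I lower it to contact, release, retreat and check.

```bash
python3 - <<'E'
from h import *
x,y=.48998,-.34302;r=R(-109.45)
for z in np.arange(.047,.0355,-.0015):
    arm.move_l([x,y,z],r,feed=.03);f=arm.current_force();e=arm.current_ee_pos()
    print(round(z,4),e.round(4) if hasattr(e,'round') else e,np.round(f,1))
    if f[2]>3:break
arm.grip(.04);print("w",arm.current_width())
arm.move_l([x,y,.13],r,feed=.12)
arm.move_to([.45,.0,.25],R(-84.6));arm.sleep(.3)
print(arm.current_t(),arm.current_force())
im=arm.snapshot("top");s=arm.snapshot("scene")
i=np.vstack([cv2.resize(im[130:250,350:450],None,fx=4,fy=2.5*4/2.5)[:,:400],cv2.resize(s[130:210,130:230],None,fx=4,fy=4)])
i=np.hstack([cv2.resize(im[140:240,350:450],(380,380)),cv2.resize(s[140:240,130:230],(380,380))]);cv2.imwrite("pics/c7.png",i[:,:,::-1])
V=cv2.cvtColor(im,cv2.COLOR_RGB2HSV)
k=np.zeros(V.shape[:2],bool);k[140:250,355:440]=1
pl=cv2.morphologyEx(((V[:,:,1]<80)&(V[:,:,2]>80)&k).astype(np.uint8),cv2.MORPH_OPEN,np.ones((3,3)))
print(rect("top",pl,.031,(398,190)))
E
```

```text
0.047 [ 0.4899 -0.3429  0.0468] [ 0.2  1.2 -3.3]
0.0455 [ 0.49   -0.343   0.0454] [-0.2  0.9 -2.7]
0.044 [ 0.4899 -0.343   0.0439] [-0.   0.6 -2.5]
0.0425 [ 0.4899 -0.343   0.0424] [ 0.5  0.5 -3.1]
0.041 [ 0.4899 -0.343   0.0409] [-1.1 -0.8 -3.2]
0.0395 [ 0.4899 -0.343   0.0394] [ 0.3  0.2 -2.9]
0.038 [ 0.4901 -0.3431  0.0381] [-0.1  0.2  0.9]
0.0365 [ 0.4903 -0.3432  0.0376] [-4.   3.7 20.4]
w 0.03974663949252198
15.3083 [-0.66060483 -0.59038791 -0.98137903]
(array([ 0.49102533, -0.34341082], dtype=float32), [np.float32(0.18817535), np.float32(0.09148569)], np.float32(160.46202))
```

View pics/c7.png

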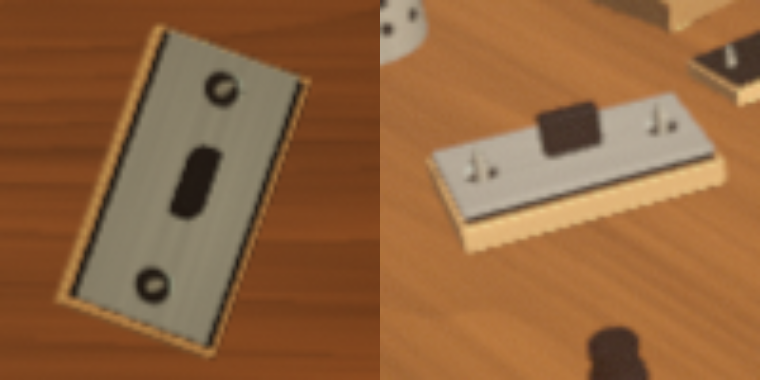

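The plate lies flat on the bed, both pins are up through its holes, and the arm is clear.

```bash
python3 -c "
from rig import arm
arm.sign_off();print(arm.current_t())"
```

```text
the job is handed in; nothing more can be done
the job is handed in; nothing more can be done
```

The long plate is lying flat on the printing bed, released, with both register pins up through its holes, and the job is handed in. I gripped it by its bar and held it all the way down. I let go only once it was resting on the rubber, where the contact force peaked at about 20 N. The job took about 15 s of the 38 s allowed.

- **Final position:** the top camera puts the plate at (0.491, -0.343), angle 160.5°. The bed measured (0.491, -0.344), angle 160.5°.
- **Fit:** both pins are visible near the middle of their holes in both views, and the plate sits flat on the rubber.
- **Robot:** it was about 0.35 m clear of the bed with only sensor noise on the force reading. I did not touch the short plate, though I did not re-measure it afterwards.
- **Disagreements:** the two cameras and the two pin measurements differed by 2–5 mm, within the 7 mm clearance around each pin. My first attempt at outlining the plates by colour gave a wrong shape, so I used the positions of the holes and grip bar instead.

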